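# Sort the spindle parts into their trays

### The arm

A 7-joint arm with a two-finger parallel gripper is mounted at the origin on the work surface. World frame = base frame: x ahead of the robot, y to its left, z up, the work surface at z = 0. Lengths are in mm, angles in degrees, forces in N, time in s.
With the tool pointing down it reaches from about 400 to 850 mm from the base axis. Payload 4.5 kg.
Tool frame: the origin (TCP) lies at the very end of the fingers, on their centre line; the grasp point (between the pads) lies 19 mm behind it; z points along the fingers, y is the line along which they close (so a half turn about z gives the same grasp; the last joint's range is limited). The gripper opens to 88 mm and grips with 3 to 60 N. Pads are 18 mm wide; open, the fingers measure 123 mm over their backs; the gripper's body (75 mm by 187 mm) begins 45 mm behind the grasp point.
Start: joints at [-67.277, 39.483, -11.15, 89.685, 9.013, 51.709, -12.324], TCP at [221.79, 584.348, 238.743] pointing down, gripper open.
Joint ranges: [-172.22, 172.22], [-26.19, 119.32], [-84.43, 86.54], [7.71, 146.69], [-57.33, 237.33], [2.42, 119.75], [-152.13, 152.13]. Speed limits (degrees/s): [147.25, 147.25, 180, 180, 180, 180, 180].

### API

Orientations are given as a 3x3 rotation matrix whose columns are the frame's x, y, z axes.
In Python, from plant import env, fingers, inverse_kinematics, viewer, ticket, telemetry gives the robot as it stands. Calls block until the motion is done:
- env.move_to(position, orientation): joint-space move of the TCP to a pose.
- env.line_to(position, v=150, rotation=None, threshold=None): straight line of the TCP; rotation=None keeps the orientation; v is the mean speed in mm/s. With threshold (N) it stops when the force on the tool has changed by that much, and returns True; else False.
- env.goto_joints(angles): joint-space move.
- fingers.open_jaws() and fingers.gripper_close(): open the fingers fully, or close them until they stop; the grip force is fixed at half the most.
- env.dwell(seconds).
- inverse_kinematics(position, orientation): joint angles nearest the present ones, or None.
- viewer.get_image(name): name is "scene" or "top" or "wrist"; returns a dict with "frame" (400x640x3 uint8, blue, green, red), "mtx" (3x3 intrinsics, pixels), "R" (3x3) and "t" (3): a world point X has camera coordinates R X + t; the wrist camera has in their place "tool_from_camera" (4x4, takes a point from camera to tool coordinates, whose origin is the TCP and whose axes are the flange's). Camera axes: x right, y down, z forward; pixel columns grow to the right and rows downward; lengths in mm; the calibration is good to about 2 mm. A picture is of the moment at which its call begins: read the wrist's pose just before it. There is no depth.
A pose or a line that the arm cannot do raises env.Unreachable and nothing moves.
- ticket.hand_in(): hands the job in; it is judged then, once.
Readings, each from a call of its own:
- telemetry.get_time_s(): time.
- telemetry.get_qpos(): joint angles.
- telemetry.get_joint_velocities(): joint speeds.
- telemetry.get_effort(): joint torques, N m.
- telemetry.get_tool_pos(): TCP position.
- telemetry.get_eef_rot(): TCP orientation.
- telemetry.get_contact_force(): force on the tool from outside, world axes, zero at the start.
- telemetry.get_wrist_torque(): the same for the moment, N m.
- telemetry.get_width(): finger opening in mm.
- telemetry.get_finger_force(): force on a finger pad.
Only numpy, scipy, OpenCV 4.12 (cv2) and the standard library are available. Lean on these libraries where they do the work, as an engineer would, in place of code of your own. Each camera call takes 0.05 s, during which the arm holds its last target. There are 200 camera calls.

### The job

Sort the loose prayer wheel parts on the bench into the three wooden trays: both brass collars flat in the square tray, both juniper knobs upright in the round tray, and the iron center pin lying flat in the long narrow tray. Set each one down gently on the tray's floor, beside and not on top of another, never letting it drop, and leave the copper dome and the hammer where they are.

Things in the scene. Friction and masses are not known exactly. Their poses are not given: they have to be found in the camera images.
- large_collar_mid (a point): Brass spindle collar, a plain ring standing flat on the bench, 50 mm outside diameter, 22 mm bore, 24 mm high, about 260 g (varies). The point is its centre, half-way up; z is the bore axis, up.
- small_collar_mid (a point): Brass spindle collar, a plain ring standing flat on the bench, 34 mm outside diameter, 16 mm bore, 24 mm high, about 110 g (varies). The point is its centre, half-way up; z is the bore axis, up.
- large_knob_mid (a point): Carved juniper knob, a solid turned wooden body standing on its narrower foot, 44 mm high, 44 mm diameter at its widest, a straight-sided band from 14 to 30 mm above its underside, about 35 g (varies). The point is its centre, half-way up; z is its axis, up.
- small_knob_mid (a point): Carved juniper knob, a solid turned wooden body standing on its narrower foot, 34 mm high, 30 mm diameter at its widest, a straight-sided band from 11 to 23 mm above its underside, about 15 g (varies). The point is its centre, half-way up; z is its axis, up.
- pin_mid (a point): Iron center pin lying on the bench: a straight square bar 13 mm by 13 mm with a conical point at one end, 100 mm long over all (84 mm bar, 16 mm point), about 110 g (varies). The point is the middle of its whole length, half-way up (6.5 mm above what it lies on); x runs along the pin to its pointed end, z up.
- square_tray: Square open tray for the collars, 150 mm by 150 mm outside. Fixed to the bench. Dark wood, 16 mm tall over all, floor 4 mm thick, walls 5 mm thick. Origin: centre of its underside. x and y run along its sides.
- round_tray: Round open tray for the knobs, 164 mm outside diameter. Fixed to the bench. Dark wood, 16 mm tall over all, floor 4 mm thick, walls 5 mm thick. Origin: centre of its underside. 
- long_tray: Long narrow open tray for the pin, 190 mm long (along its y) by 90 mm wide (along its x) outside. Fixed to the bench. Dark wood, 16 mm tall over all, floor 4 mm thick, walls 5 mm thick. Origin: centre of its underside. 
- dome: Bystander, loose: copper dome lying rim down, 90 mm diameter, 50 mm high, to one side of the work. Origin: centre of its underside. (On the robot's far left, beyond the dome or hammer, centred at least 0.65 m to the left, a 130 mm tall steel vise holding another collar is fixed to the bench: not part of the job.)
- hammer: Bystander, loose: hammer 240 mm long lying along its x, handle towards -x, to the other side of the work. Origin: on the bench under the middle of its length.
Not all that is in view belongs to the job. Leave any turquoise or white look-alike of the part that bears large_knob_mid alone.

How it is judged (in metres and radians):
At the end, for the whole second after the job is handed in: Collars flat in the square tray, knobs upright in the round one (within 0.2 rad), pin level in the long one (0.12 rad; 36 mm across, 60 mm along from its centre), each wholly inside, within 4 mm of resting on the floor, at rest; dome and hammer within 20 mm of their places (x of large_collar_mid in the frame of square_tray between -0.047 and 0.047 m and y of large_collar_mid in the frame of square_tray between -0.047 and 0.047 m and z of large_collar_mid in the frame of square_tray between 0.012 and 0.02 m and angle between each of large_collar_mid, small_collar_mid, large_knob_mid, small_knob_mid's own z axis and vertical below 0.2 rad and linear speed of each of large_collar, small_collar, large_knob, small_knob, pin below 0.02 m/s and x of small_collar_mid in the frame of square_tray between -0.055 and 0.055 m and y of small_collar_mid in the frame of square_tray between -0.055 and 0.055 m and z of small_collar_mid in the frame of square_tray between 0.012 and 0.02 m and horizontal distance between large_knob_mid and round_tray below 0.057 m and z of large_knob_mid in the frame of round_tray between 0.022 and 0.03 m and horizontal distance between small_knob_mid and round_tray below 0.064 m and z of small_knob_mid in the frame of round_tray between 0.017 and 0.025 m and x of pin_mid in the frame of long_tray between -0.036 and 0.036 m and y of pin_mid in the frame of long_tray between -0.06 and 0.06 m and z of pin_mid in the frame of long_tray between 0.0065 and 0.0145 m and angle between pin_mid's own x axis and vertical between 1.45 and 1.69 rad and distance of each of dome, hammer from where it was at the start of the episode below 0.02 m); the robot touches nothing.
It fails at once if a part is dropped: it falls freely by more than about 30 mm ((contact force between large_collar and the fingers below 0.02 N and linear speed of large_collar above 0.8 m/s) or (contact force between small_collar and the fingers below 0.02 N and linear speed of small_collar above 0.8 m/s) or (contact force between large_knob and the fingers below 0.02 N and linear speed of large_knob above 0.8 m/s) or (contact force between small_knob and the fingers below 0.02 N and linear speed of small_knob above 0.8 m/s) or (contact force between pin and the fingers below 0.02 N and linear speed of pin above 0.8 m/s)).
It fails at once if the copper dome or the hammer is shifted by more than 20 mm (distance of any of dome, hammer from where it was at the start of the episode above 0.02 m).
It also fails if it takes over 128 s, if anything falls off the work surface, if the arm or the gripper's body presses on something with over 40 N, if the wrist force passes 120 N, or if a joint passes its speed limit or range.

## Working session

There is one attempt and no reset: what is moved stays moved. The work goes in short steps, each a Python script; the robot and the scene stay as the last script left them, time stands still between calls to the robot, and variables do not carry over. Pictures are saved under pics/ and viewed, at most 14 in all, crops included, and the job is handed in when it is done.

```bash
ls; mkdir -p pics; python3 - <<'E'
from plant import *
import cv2
for n in("scene","top"):
    d=viewer.get_image(n); cv2.imwrite(f"pics/{n}0.png",d["frame"]); print(n,d["mtx"].tolist(),d["R"].round(3).tolist(),d["t"].round(1).tolist())
d=viewer.get_image("wrist");print(d["mtx"].tolist(),d["tool_from_camera"].round(3).tolist())
print(telemetry.get_time_s(),telemetry.get_eef_rot().round(3),telemetry.get_width())
E
```

```text
pics
scene [[433.7990268032446, 0.0, 316.5738206946609], [0.0, 433.7990268032446, 199.04665707257155], [0.0, 0.0, 1.0]] [[0.704, 0.71, 0.009], [0.529, -0.517, -0.673], [-0.473, 0.479, -0.739]] [-360.2, -236.0, 1436.6]
top [[393.73428490969906, 0.0, 315.05497953114843], [0.0, 393.73428490969906, 203.38667934892405], [0.0, 0.0, 1.0]] [[0.03, -1.0, -0.006], [-0.995, -0.029, -0.099], [0.099, 0.008, -0.995]] [-6.1, 487.9, 1158.7]
[[354.15832409483266, 0.0, 320.32588445114317], [0.0, 354.15832409483266, 199.31825036702895], [0.0, 0.0, 1.0]] [[0.0, -0.951, -0.308, 80.101], [1.0, 0.0, 0.001, -0.208], [-0.001, -0.308, 0.951, -144.056], [0.0, 0.0, 0.0, 1.0]]
0.15 [[-0.935  0.355 -0.   ]
 [ 0.355  0.935 -0.001]
 [-0.    -0.001 -1.   ]] 87.97686266950907
```

View pics/top0.png

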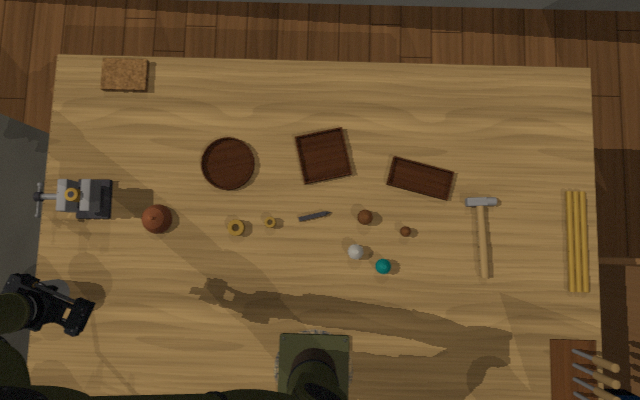

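View pics/scene0.png

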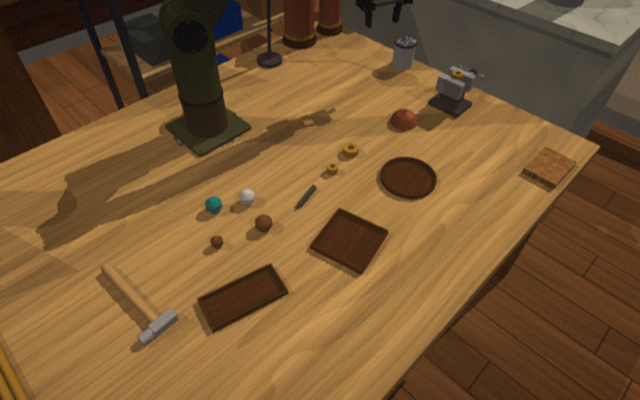

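```bash
cat > h.py <<'E'
import numpy as np, cv2
from plant import *
def down(yaw):  # tool y axis (closing direction) at angle yaw+90deg, tool x at yaw
    c,s=np.cos(np.radians(yaw)),np.sin(np.radians(yaw))
    return np.array([[c,s,0],[s,-c,0],[0,0,-1.]])
def shot(name):
    p,R=np.array(telemetry.get_tool_pos()),np.array(telemetry.get_eef_rot())
    d=viewer.get_image(name)
    if name=="wrist":
        T=np.array(d["tool_from_camera"]); Rc=R@T[:3,:3]; C=R@T[:3,3]+p
    else: Rc=np.array(d["R"]).T; C=-Rc@np.array(d["t"])
    return d["frame"],np.array(d["mtx"]),Rc,C
def ray(cam,uv):
    _,K,Rc,C=cam; r=Rc@np.linalg.solve(K,[uv[0],uv[1],1.]); return C,r/np.linalg.norm(r)
def onplane(cam,uv,z):
    C,r=ray(cam,uv); return C+r*(z-C[2])/r[2]
def project(cam,X):
    _,K,Rc,C=cam; q=K@(Rc.T@(np.array(X)-C)); return q[:2]/q[2]
def tri(a,ua,b,ub):
    A,r=ray(a,ua);B,s=ray(b,ub)
    t=np.linalg.lstsq(np.c_[r,-s],B-A,rcond=None)[0]; P,Q=A+r*t[0],B+s*t[1]
    return (P+Q)/2,np.linalg.norm(P-Q)
E
python3 - <<'E'
from h import *
import pickle
c=shot("top")
for n,u,z in [("lc",(235,227),12),("sc",(270,222),12),("pin",(314,215),6),("lk",(365,217),22),("sk",(405,231),17),("rt",(228,163),10),("sq",(323,155),10),("lt",(420,178),10),("dome",(157,218),25),("hamend",(485,277),10),("hamhead",(481,202),10),("white",(356,252),20),("teal",(383,266),20)]:
    print(n,onplane(c,u,z).round())
for i,(x,y) in enumerate([(480,60),(480,-60)]):
    for yaw in (180,0):
        print(yaw, inverse_kinematics([x,y,300],down(yaw)))
t=telemetry.get_time_s()
cams=[]
for i,(x,y) in enumerate([(480,80),(480,-80)]):
    env.move_to([x,y,300],down(180)); c=shot("wrist"); cams.append(c); cv2.imwrite(f"pics/w{i}.png",c[0])
    print(telemetry.get_time_s()-t,telemetry.get_qpos())
pickle.dump(cams,open("cams.pkl","wb"))
E
```

```text
lc [410. 248.  12.]
sc [428. 143.  12.]
pin [454.  11.   6.]
lk [ 451. -142.   22.]
sk [ 413. -264.   17.]
rt [606. 280.  10.]
sq [640. -11.  10.]
lt [ 577. -310.   10.]
dome [430. 481.  25.]
hamend [ 284. -504.   10.]
hamhead [ 508. -495.   10.]
white [ 346. -118.   20.]
teal [ 308. -199.   20.]
180 [  0.63148816  24.8705109  -19.59455049 108.36100616  10.84451642
  48.56022073  65.50725845]
0 [-33.90232446  27.13552688  32.96555934 109.99343052 -19.38172754
  48.40354822 -80.76434052]
180 [ 13.34246351  24.67421705 -17.28640287 108.43510084   9.56666239
  48.27898764  81.15231218]
0 [-18.33791291  26.72243769  30.76227788 109.93599844 -17.99842292
  48.10275785 -68.09918878]
2.0999999999999996 [ -1.74216074  25.12652904 -19.72491318 107.90362351  10.94195109
  48.78436023  63.11933601]
2.8333 [ 16.83248809  25.06846843 -19.32492566 107.92894211  10.64486388
  48.7156452   82.31120968]
```

View pics/w0.png

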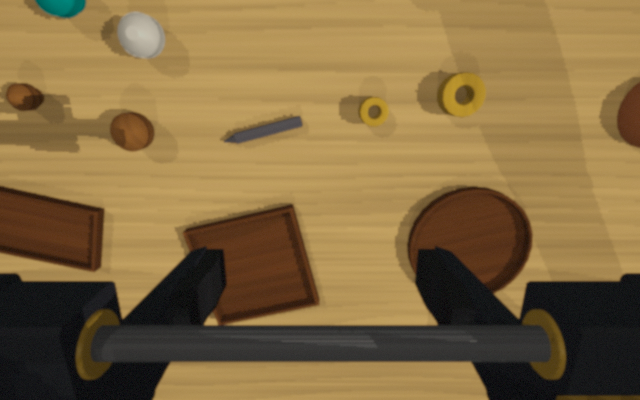

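View pics/w1.png

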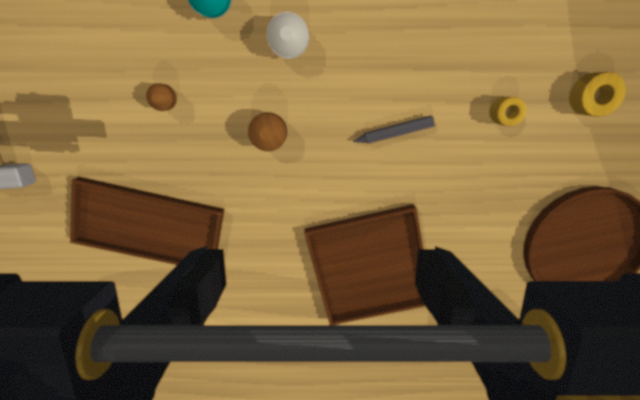

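```bash
cat > seg.py <<'E'
from h import *
import pickle
def masks(f):
    f=cv2.GaussianBlur(f,(3,3),0); H,S,V=cv2.split(cv2.cvtColor(f,cv2.COLOR_BGR2HSV))
    a=cv2.cvtColor(f,cv2.COLOR_BGR2LAB)[...,1].astype(int)
    return dict(brass=(S>170)&(H>17)&(H<32)&(V>110),brown=(S>110)&(H<14)&(V>25),steel=(S<70)&(V<130)&(V>45))
def blob(f,kind,uv):
    m=masks(f)[kind].astype(np.uint8)
    cs=[c for c in cv2.findContours(m,cv2.RETR_EXTERNAL,cv2.CHAIN_APPROX_NONE)[0] if cv2.contourArea(c)>20]
    return cv2.convexHull(min(cs,key=lambda c:abs(cv2.pointPolygonTest(c,(float(uv[0]),float(uv[1])),True)) if cv2.pointPolygonTest(c,(float(uv[0]),float(uv[1])),False)<0 else -1))
def cen(h):
    M=cv2.moments(h); return np.array([M["m10"],M["m01"]])/M["m00"]
E
python3 - <<'E'
from seg import *
a,b=pickle.load(open("cams.pkl","rb"))
top=shot("top");top=(cv2.imread("pics/top0.png"),)+top[1:]
sc=shot("scene");sc=(cv2.imread("pics/scene0.png"),)+sc[1:]
pickle.dump((top,sc),open("st.pkl","wb"))
for n,k,ca,ua,cb,ub in [("lc","brass",a,(463,80),b,(603,80)),("sc","brass",a,(374,102),b,(511,103)),("pin","steel",a,(270,128),b,(400,128)),
 ("lk","brown",a,(132,130),b,(267,130)),("sk","brown",a,(24,97),b,(160,97)),
 ("rt","brown",top,(228,163),sc,(408,178)),("sq","brown",top,(323,155),sc,(349,240)),("lt","brown",top,(420,178),sc,(243,297)),
 ("sqW","brown",a,(255,260),b,(365,260)),("rtW","brown",a,(470,230),a,(470,230))]:
    ha,hb=blob(ca[0],k,ua),blob(cb[0],k,ub)
    ra,rb=cv2.minAreaRect(ha),cv2.minAreaRect(hb)
    u=[ra[0] if "t" in n or n in("sq","sqW","pin") else cen(ha), rb[0] if n in("sqW","pin") else cen(hb)]
    if n in("rt","sq","lt"): u=[cen(ha),cen(hb)]
    if n!="rtW": P,e=tri(ca,u[0],cb,u[1]); print(n,P.round(1),"err",round(e,1),end=" ")
    print(np.round(ra[1],0),np.round(rb[1],0))
    if n in("sq","lt","pin","sqW"):
        for h,c in((ha,ca),(hb,cb)):
            q=cv2.boxPoints(cv2.minAreaRect(h)) if c is not sc else cv2.approxPolyDP(h,6,True)[:,0]
            w=np.array([onplane(c,p,16 if n!="pin" else 13) for p in q])[:,:2]
            print("   box",w.round(0).tolist())
    for h,c in((ha,ca),(hb,cb)): cv2.drawContours(c[0],[h],-1,(0,255,0),1)
cv2.imwrite("pics/seg.png",np.vstack([np.hstack([a[0][:330],b[0][:330]]),np.hstack([top[0][100:330],sc[0][120:350]])])[::1,::1])
im=cv2.imread("pics/seg.png");cv2.imwrite("pics/seg.png",cv2.resize(im,(800,350),interpolation=cv2.INTER_AREA))
E
```

```text
lc [409.8 243.5  23.9] err 0.1 [43. 42.] [43. 44.]
sc [428.9 142.7  21.4] err 0.0 [28. 28.] [28. 28.]
pin [453.2  12.1   8.1] err 0.1 [10. 77.] [10. 79.]
   box [[459.0, -34.0], [435.0, 56.0], [446.0, 59.0], [470.0, -32.0]]
   box [[459.0, -36.0], [435.0, 54.0], [447.0, 58.0], [471.0, -33.0]]
lk [ 633.8 -386.3 -125.5] err 11.8 [112.  62.] [154.  63.]
sk [ 634.2 -386.7 -126.2] err 11.8 [108.  59.] [150.  60.]
rt [607.  283.4   4.8] err 1.3 [52. 51.] [38. 54.]
sq [641.  -10.5   3.5] err 1.7 [48. 48.] [62. 50.]
   box [[694.0, 78.0], [729.0, -66.0], [583.0, -99.0], [549.0, 43.0]]
   box [[557.0, 40.0], [695.0, 73.0], [732.0, -68.0], [595.0, -103.0]]
lt [ 578.1 -311.7    5.5] err 1.7 [62. 29.] [35. 85.]
   box [[556.0, -206.0], [642.0, -228.0], [597.0, -411.0], [512.0, -389.0]]
   box [[563.0, -212.0], [646.0, -234.0], [604.0, -410.0], [518.0, -390.0]]
sqW [630.8 -11.   20.4] err 1.3 [102. 114.] [100. 111.]
   box [[581.0, -97.0], [545.0, 50.0], [691.0, 79.0], [735.0, -81.0]]
   box [[580.0, -98.0], [545.0, 41.0], [689.0, 84.0], [731.0, -68.0]]
[118.  98.] [118.  98.]
```

View pics/seg.png

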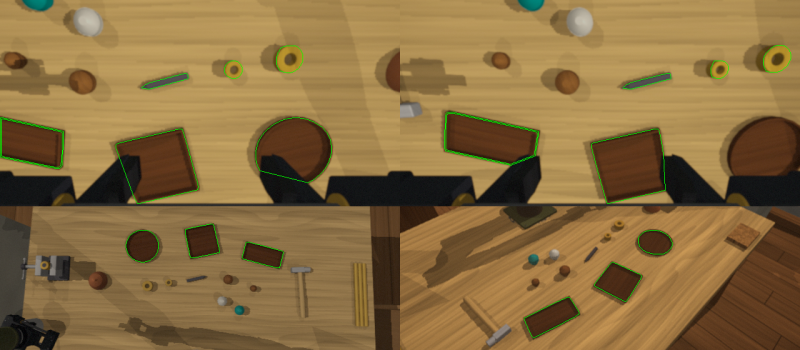

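```bash
python3 - <<'E'
from seg import *
a,b=pickle.load(open("cams.pkl","rb"))
hsv=lambda f:cv2.cvtColor(f,cv2.COLOR_BGR2HSV)
for f,u in((b[0],(267,130)),(b[0],(160,97)),(a[0],(24,97)),(b[0],(235,125)),(b[0],(300,180)),(b[0],(267,145)),(b[0],(280,135))): print(u,hsv(f)[u[1],u[0]])
def m(f):
    f=cv2.GaussianBlur(f,(3,3),0);H,S,V=cv2.split(hsv(f)); return ((S>140)&(H<15)).astype(np.uint8)
for n,ua,ub in(("lk",(132,130),(267,130)),("sk",(24,97),(160,97))):
    r=[]
    for c,u in((a,ua),(b,ub)):
        q=m(c[0]);roi=np.zeros_like(q);cv2.circle(roi,u,28,1,-1);q&=roi
        k=max(cv2.findContours(q,0,1)[0],key=cv2.contourArea);r.append(cen(k));print(cv2.boundingRect(k))
    print(n,tri(a,r[0],b,r[1]))
    print([onplane(c,x,17).round(0) for c,x in zip((a,b),r)])
E
```

```text
(267, 130) [ 15 182 137]
(160, 97) [ 15 175 144]
(24, 97) [ 14 184  97]
(235, 125) [ 19 133 130]
(300, 180) [ 20 132 184]
(267, 145) [ 14 176 122]
(280, 135) [ 14 171 136]
(112, 114, 41, 33)
(250, 119, 16, 29)
lk (array([ 456.92229122, -161.43258864,  -15.1314167 ]), np.float64(6.51749554697627))
[array([ 450., -144.,   17.]), array([ 456., -156.,   17.])]
(14, 85, 28, 25)
(164, 86, 11, 22)
sk (array([ 414.16023141, -248.7424339 ,   24.74638618]), np.float64(2.7793766488209504))
[array([ 416., -255.,   17.]), array([ 413., -252.,   17.])]
```

```bash
cat > pp.py <<'E'
from h import *
def wrap(v): return (v+180)%360-180
def bestyaw(p,yaw):
    q0=np.array(telemetry.get_qpos()); o=[]
    for y in (yaw,yaw+180):
        q=inverse_kinematics(list(p),down(y))
        if q is not None: o.append((abs(np.array(q)-q0).max(),y))
    return min(o)[1]
def pick(xy,yaw,z,zup=110):
    xy=list(xy);yaw=bestyaw(xy+[z],yaw)
    env.move_to(xy+[zup],down(yaw)); env.line_to(xy+[z+15],v=150); env.line_to(xy+[z],v=50)
    fingers.gripper_close(); print("width",telemetry.get_width(),"force",telemetry.get_finger_force())
    env.line_to(xy+[z+20],v=60); env.line_to(xy+[zup],v=200)
    print("lifted",telemetry.get_width(),telemetry.get_time_s())
def place(xy,yaw,z,zup=110,lift=0,thr=3):
    xy=list(xy);yaw=bestyaw(xy+[z],yaw)
    env.move_to(xy+[zup],down(yaw)); env.line_to(xy+[z+12],v=150); env.dwell(.2)
    hit=env.line_to(xy+[z-3],v=20,threshold=thr); p=np.array(telemetry.get_tool_pos())
    print("hit",hit,p.round(1),"expected",z,np.round(telemetry.get_contact_force(),1))
    if lift: env.line_to(xy+[p[2]+lift],v=15); env.dwell(.3)
    fingers.open_jaws(); env.line_to(xy+[p[2]+40],v=100); env.line_to(xy+[zup],v=250)
    print("t",telemetry.get_time_s())
E
python3 - <<'E'
from pp import *
from seg import *
u=np.array([.972,.235]); sq=np.array([639,-10.5])
pick((409.8,243.5),180,5); place(sq-30*u,193.6,9)
a,b=pickle.load(open("cams.pkl","rb"))
def m(f):
    f=cv2.GaussianBlur(f,(3,3),0);H,S,V=cv2.split(cv2.cvtColor(f,40)); return ((S>150)&(H<=16)).astype(np.uint8)
for n,ua,ub in(("lk",(132,130),(267,130)),("sk",(24,97),(160,97))):
    r=[]
    for c,w in((a,ua),(b,ub)):
        q=m(c[0]);roi=np.zeros_like(q);cv2.circle(roi,w,28,1,-1);q&=roi
        k=max(cv2.findContours(q,0,1)[0],key=cv2.contourArea);r.append(cen(cv2.convexHull(k)));print(cv2.boundingRect(k))
    print(n,tri(a,r[0],b,r[1]),[onplane(c,x,17).round(0) for c,x in zip((a,b),r)])
E
```

```text
width 50.02843960317917 force 30.000280570675386
lifted 50.036844964294104 7.4833
hit True [609.7 -17.6   9.1] expected 9 [-0.  -0.4  5.1]
t 11.925
(110, 112, 44, 39)
(248, 113, 39, 38)
lk (array([ 452.50447784, -140.85975859,   22.02880693]), np.float64(0.37003964821932495)) [array([ 453., -143.,   17.]), array([ 453., -142.,   17.])]
(6, 84, 38, 27)
(147, 84, 29, 27)
sk (array([ 414.01520581, -264.12731438,   13.79350226]), np.float64(0.06359161081905669)) [array([ 414., -262.,   17.]), array([ 414., -263.,   17.])]
```

```bash
python3 - <<'E'
from pp import *
u=np.array([.972,.235]); sq=np.array([639,-10.5])
pick((428.9,142.7),180,5); place(sq+32*u,193.6,9)
pick((452.5,-141),180,5); place((582,283.4),180,9)
pick((414,-263.8),180,3.5); place((637,283.4),180,7.5)
env.move_to([480,80,300],down(180)); c=shot("wrist"); cv2.imwrite("pics/w3.png",c[0])
E
```

```text
Traceback (most recent call last):
  File "pp.py", line 11, in pick
    env.move_to(xy+[zup],down(yaw)); env.line_to(xy+[z+15],v=150); env.line_to(xy+[z],v=50)
                                     ~~~~~~~~~~~^^^^^^^^^^^^^^^^^
plant.Unreachable: the arm cannot follow that straight line within its joint ranges
```

```bash
python3 - <<'E'
from pp import *
np.set_printoptions(precision=1,suppress=True)
print(telemetry.get_qpos(),telemetry.get_tool_pos(),telemetry.get_eef_rot())
for y in(180,0):
  for z in (110,60,20,5): print(y,z,inverse_kinematics([428.9,142.7,z],down(y)))
E
```

```text
[-39.   44.2  24.6 126.3 -55.2  20.7 -57.4] [429.  142.5 109.7] [[ 1.  0. -0.]
 [ 0. -1. -0.]
 [-0.  0. -1.]]
180 110 [-39.   44.2  24.6 126.3 -55.2  20.7 -57.5]
180 60 [-17.4  47.3 -11.1 126.4  50.5  10.6  15. ]
180 20 [-17.4  52.4 -11.1 126.7  80.9   8.9 -15. ]
180 5 [  3.7  62.2 -47.6 125.6  87.2  40.9 -19.6]
0 110 [-39.   44.2  24.6 126.3 -55.2  20.7 -57.5]
0 60 [-30.5  48.2  10.4 127.1 -56.    9.3 -57.9]
0 20 None
0 5 [-20.8  54.1  -5.6 126.9 101.1   4.6 144.8]
```

```bash
python3 - <<'E'
s=open("pp.py").read()
s=s.replace("def pick(","""H=np.array([-1.742,25.127,-19.725,107.904,10.942,48.784,63.119])  # TCP (480,80,300), tool x at 180
def via(xy):
    d=np.degrees(np.arctan2(xy[1],xy[0]))-9.46; q=H.copy(); q[0]+=d; env.goto_joints(list(q))
def pick(""").replace("xy=list(xy);yaw=bestyaw(xy+[z],yaw)","xy=list(xy);via(xy)")
open("pp.py","w").write(s)
E
python3 - <<'E'
from pp import *
u=np.array([.972,.235]); sq=np.array([639,-10.5])
H0=telemetry.get_time_s()
pick((428.9,142.7),180,5); print(np.round(telemetry.get_qpos()))
place(sq+32*u,193.6,9);print(np.round(telemetry.get_qpos()),telemetry.get_tool_pos())
E
```

```text
Traceback (most recent call last):
  File "pp.py", line 14, in pick
    env.move_to(xy+[zup],down(yaw)); env.line_to(xy+[z+15],v=150); env.line_to(xy+[z],v=50)
                                     ~~~~~~~~~~~^^^^^^^^^^^^^^^^^
plant.Unreachable: the arm cannot follow that straight line within its joint ranges
```

```bash
sed -i 's/q\[0\]+=d/q[0]-=d/' pp.py; python3 - <<'E'
from pp import *
np.set_printoptions(precision=0,suppress=True)
xy=[428.9,142.7]; via(xy); print(telemetry.get_time_s(),telemetry.get_tool_pos())
for y in range(0,180,30):
  for z in (110,5): print(y,z,inverse_kinematics(xy+[z],down(y)))
E
```

```text
17.4583 [461. 153. 300.]
0 110 [-39.  44.  25. 126. -55.  21. -57.]
0 5 [-19.  54.  -8. 127.  96.   7. 150.]
30 110 [-31.  42.  12. 126. -32.  15. -52.]
30 5 None
60 110 [-28.  41.   7. 126. -19.  14. -34.]
60 5 [  14.   75.  -72.  125.   88.   67. -138.]
90 110 [-26.  41.   3. 126.  -8.  13. -17.]
90 5 [  14.   75.  -72.  125.   88.   67. -108.]
120 110 [-24.  41.  -1. 126.   2.  13.   4.]
120 5 [ 14.  75. -72. 125.  88.  67. -78.]
150 110 [-21.  41.  -5. 125.  13.  14.  22.]
150 5 [ 14.  75. -72. 125.  88.  67. -48.]
```

```bash
python3 - <<'E'
from pp import *
np.set_printoptions(precision=0,suppress=True)
xy=[428.9,142.7]
env.goto_joints([3.7,42,-47.6,115,87,45,-19.6]); print(telemetry.get_time_s(),telemetry.get_tool_pos())
print(telemetry.get_eef_rot())
for p in (xy,[452.5,-141],[414,-263.8],[454.5,6.6]):
 for y in (0,45,90,105,135):
  print(p,y,*[inverse_kinematics(p+[z],down(y)) for z in (110,60,5)])
E
```

```text
18.7583 [618. 149. 216.]
[[-1.  0.  0.]
 [ 0.  1. -0.]
 [-0.  0. -1.]]
[428.9, 142.7] 0 [ -25.   41.    1.  126.   -3.   13. -111.] [ -25.   47.    1.  127.   -7.    6. -107.] [-21.  54.  -6. 127. 101.   5. 145.]
[428.9, 142.7] 45 [   1.   46.  -42.  124.   61.   34. -132.] [   0.   52.  -40.  126.   74.   32. -144.] None
[428.9, 142.7] 90 [  4.  48. -47. 124.  63.  37. -90.] [   2.   54.  -45.  125.   75.   36. -100.] [   2.   61.  -44.  126.   87.   38. -110.]
[428.9, 142.7] 105 [  5.  48. -49. 124.  64.  38. -75.] [  3.  54. -47. 125.  76.  38. -85.] [  3.  61. -45. 126.  87.  39. -95.]
[428.9, 142.7] 135 [  5.  49. -49. 124.  64.  39. -46.] [  4.  55. -48. 125.  76.  39. -56.] [  3.  62. -47. 126.  87.  40. -65.]
[452.5, -141] 0 [  37.   47.  -41.  121.   57.   35. -136.] [  36.   53.  -41.  122.   70.   34. -147.] [  19.   54.  -11.  123.   71.   10. -149.]
[452.5, -141] 45 [ 38.  48. -44. 121.  59.  37. -93.] [  36.   53.  -41.  122.   70.   34. -103.] [  35.   60.  -40.  122.   82.   34. -113.]
[452.5, -141] 90 [ 39.  48. -45. 121.  60.  38. -49.] [ 36.  53. -41. 122.  70.  34
[... 889 characters left out ...]
] [ 47.  51. -33. 119.  62.  29.  11.] [ 39.  55. -20. 120.  69.  18.   4.]
[454.5, 6.6] 0 [ -7.  41.   1. 125.  -3.  14. -94.] [ -7.  47.   1. 126.  -7.   6. -90.] None
[454.5, 6.6] 45 [  19.   47.  -43.  124.   61.   34. -114.] [  18.   53.  -41.  125.   74.   33. -126.] [  18.   60.  -41.  125.   87.   35. -137.]
[454.5, 6.6] 90 [ 21.  48. -46. 124.  63.  37. -71.] [ 19.  53. -44. 125.  74.  35. -81.] [ 19.  60. -42. 125.  87.  36. -92.]
[454.5, 6.6] 105 [ 22.  48. -48. 124.  64.  38. -57.] [ 20.  54. -45. 125.  75.  36. -67.] [ 19.  60. -43. 125.  87.  36. -77.]
[454.5, 6.6] 135 [ 22.  48. -48. 124.  63.  38. -27.] [ 20.  54. -45. 125.  75.  37. -37.] [ 19.  60. -43. 125.  87.  36. -47.]
```

```bash
sed -i 's/^H=.*/H=np.array([3.7,42,-47.6,115,87,45,-60.])  # elbow-out seed, TCP (618,149,216)/; s/-9.46/-13.56/; s/env.move_to(xy+\[zup\],down(yaw)); env/env.move_to(xy+[zup],down(yaw)); env/' pp.py; python3 - <<'E'
from pp import *
np.set_printoptions(precision=1,suppress=True)
u=np.array([.972,.235]); sq=np.array([639,-10.5])
pick((428.9,142.7),90,5); print(telemetry.get_qpos())
place(sq+32*u,193.6,9);print(telemetry.get_qpos(),telemetry.get_tool_pos())
E
```

```text
width 32.78909091042197 force 29.99981395318173
lifted 32.847491398992496 23.4333
[  4.1  48.1 -47.3 124.2  63.8  37.6 -90. ]
hit True [670.   -3.1   9.1] expected 9 [-0.2  0.7  6. ]
t 29.6583
[ 22.3  62.  -56.4  85.5  55.4  63.3  57.5] [670.5  -3.  110.8]
```

```bash
python3 - <<'E'
from pp import *
pick((452.5,-141),135,5); place((582,283.4),180,9)
env.move_to([520,80,300],down(180)); c=shot("wrist"); cv2.imwrite("pics/w3.png",c[0]); print(telemetry.get_time_s())
E
```

```text
width 42.21822498677437 force 30.000075205811072
lifted 42.504034143805455 35.35
hit True [581.9 283.3   9.1] expected 9 [-0.8 -1.4  5. ]
t 41.5
42.65
```

View pics/w3.png

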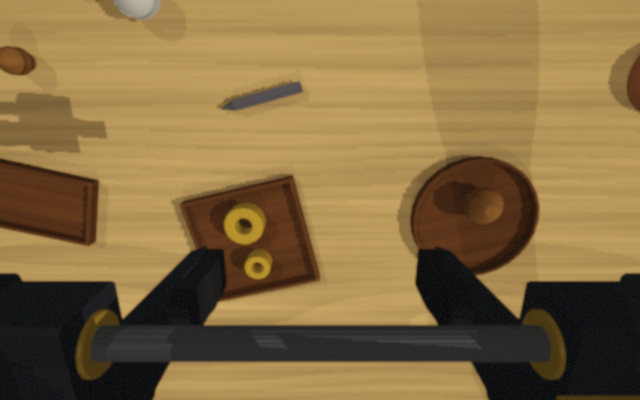

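```bash
python3 - <<'E'
from pp import *
pick((414,-263.8),90,3.5); place((637,283.4),180,7.5)
# closer look at the pin from straight above
env.move_to([465,8,200],down(180)); c=shot("wrist"); cv2.imwrite("pics/w4.png",c[0])
from seg import *
h=blob(c[0],"steel",project(c,[453,12,7])); r=cv2.boxPoints(cv2.minAreaRect(h))
w=np.array([onplane(c,p,10)[:2] for p in r]); print(w.round(1).tolist(),w.mean(0))
k=cv2.fitLine(h,cv2.DIST_L2,0,.01,.01).ravel(); print(project(c,[453,12,7]),k,telemetry.get_time_s())
E
```

```text
width 28.25941285355894 force 29.999946916359477
lifted 28.339078708288447 48.1417
hit True [636.9 283.3   7.5] expected 7.5 [-0.2 -0.7  5.4]
t 54.95
[[458.4, -36.3], [434.5, 55.1], [446.7, 58.8], [471.2, -33.6]] [452.70009802  11.02005355]
[322.721491   157.74673798] [ 9.7192413e-01 -2.3529439e-01  3.3558823e+02  1.5470589e+02] 56.275
```

View pics/w4.png

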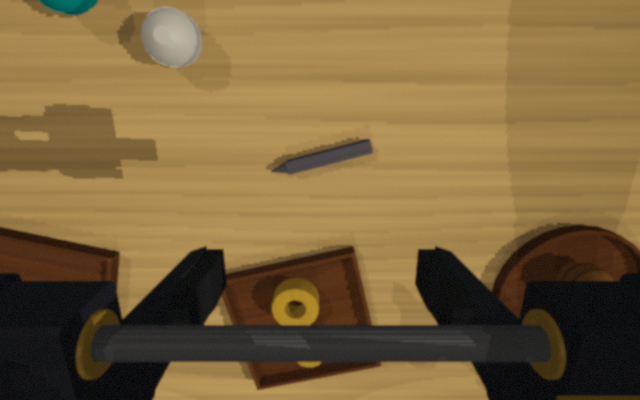

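```bash
python3 - <<'E'
from pp import *
pick((451.8,14.2),104.7,7.5); place((578.1,-311.7),75.7,11.5,lift=5.8)
env.move_to([500,-150,300],down(180)); c=shot("wrist"); cv2.imwrite("pics/w5.png",c[0])
env.move_to([480,230,300],down(180)); d=shot("wrist"); cv2.imwrite("pics/w6.png",d[0]);print(telemetry.get_time_s())
E
```

```text
width 12.642503917056152 force 29.999800622463226
lifted 12.341408320673033 61.8833
hit True [ 578.  -311.7   11.6] expected 11.5 [-0.1  0.3  4.1]
t 68.4
71.1833
```

View pics/w5.png

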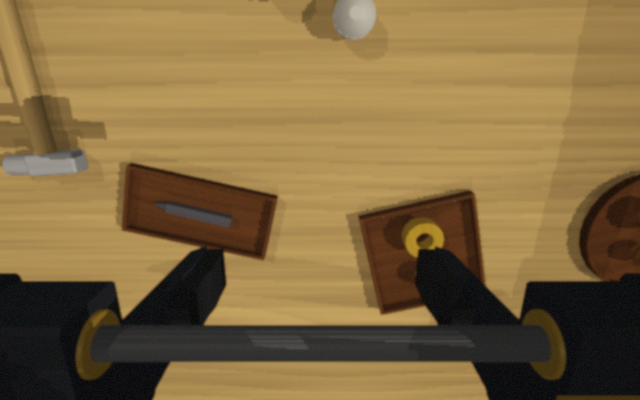

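View pics/w6.png

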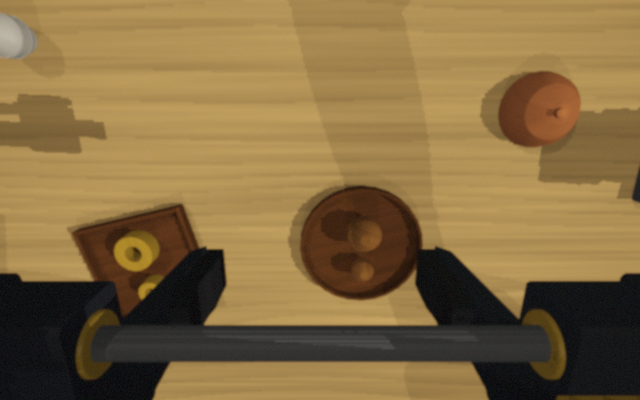

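The pin lies flat in the long tray, from (155,206) to (230,220). Both collars are flat in the square tray. The knobs stand upright in the round tray at (364,235) and (362,271). The hammer and the dome look undisturbed.

```bash
python3 -c "
from plant import *
print(ticket.hand_in())"
```

```text
the job is handed in; nothing more can be done
None
```

All five parts are in their trays and the job is handed in at about 71 s of the 128 s, with no verdict returned; the pin was let go about 6 mm above its tray floor, because the opening fingers had to clear the tray walls.

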